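Bevel the near edge of a printing plate with a hand file

TASK

Take the file from its rest and bevel the near upper edge of the copper plate with at least three firm forward strokes away from the robot: handle low and tip up at about 30 degrees to the plate, square across the middle of the edge, each stroke starting near the tip of the blade and ending near its handle. Cut on the push only, never dragging back: lift the file clear at the end of every stroke before drawing it back, so that the sled stays against its stop, and press no harder than about 2 kg. Then lay the file back in both notches of its rest as it was, and leave the other things on the table where they are.

Things in the scene. Friction and masses are not known exactly. Their poses are not given: they have to be found in the camera images.
- file: Flat hand file in its rest. Steel blade 125 mm long, 20 wide, 5 thick; flat-sided pale wooden handle 92 mm long, 22 wide, 24 tall, on the same axis; 110 to 210 g. Origin: on the long axis at the shoulder where handle meets blade; +x along the blade to the tip, z normal to the flat faces (up as it lies). In the rest the handle is free for a grasp from above 5 to 65 mm behind the shoulder.
- file_tip (a point): Centre of the end of the blade, 125 mm ahead of the file's origin along its +x; axes as the file's.
- rest: Fixed wooden file rest, 220 x 70 mm. Origin: on the table below the shoulder of the stored file; +x along the file to its tip, roughly away from the robot; z up. The file lies level, its axis 55 mm up, in two notched blocks 14 mm thick, 49 wide: handle notch 78 mm behind the origin (29 mm wide, floor 43 mm up, cheeks to 56), blade notch 88 mm ahead (27 mm wide, floor 52.5 up, cheeks to 63).
- stand: Fixed grey metal bevelling stand, 200 mm long, 120 wide, bed 110 mm up, dark stop bar at its far end. Origin: on the table straight below the middle of the copper plate's near edge; +x away from the robot, the direction of the strokes, square to the edge; z up. All of the stand lies 30 mm or more behind the near edge: below and before the edge is free space for the file's handle.
- plate: Copper plate 130 x 90 mm, 5 thick, level on the stand's sled. A clamp bar 109 to 123 mm behind the near edge rises 14 mm above it. Origin and axes as the stand's (135 mm below the near upper edge). It lies on a springy bed: sinks from about 1 N downward, then 1 mm per N, 6 mm at most. The file bites on it: friction 1.2 to 1.8.
- plate_edge (a point): Middle of the near upper edge of the plate, 135 mm above the table; the edge runs along y, 90 mm long; axes as the plate's. This is the edge to be bevelled.
- sled (a joint): Position of the sled that carries the plate, m: 0 with the sled home against the far stop (as at the start), growing as it is drawn towards the robot, to 0.04. It slides very easily (about 0.3 N), so dragging the file backwards while it touches the plate pulls it off the stop.
- tumbler: Bystander: plain glass tumbler, 66 mm across, 85 mm tall; origin at the underside.
- palette: Bystander: low round white ceramic ink palette with petal wells, about 86 mm across, 13 mm tall; origin at the underside.
- inkjar: Bystander: small glass ink jar with black cap, 56 mm across, 75 mm tall; origin at the underside.
- tin: Bystander: plain steel ink tin, 72 mm across, 55 mm tall; origin at the underside.
- brush_a: Bystander: paint brush lying on the table, 210 mm long; origin at the underside.
- brush_b: Bystander: paint brush lying on the table, 180 mm long; origin at the underside.
- brayer: Bystander: rubber ink roller with wooden handle, lying on the table, about 145 mm by 96 mm, 34 mm tall; origin at the underside.
Not all that is in view belongs to the job. What is meant by the file is not purple, red or yellow, and is the larger of those in its own colour.

How it is judged:
By the outcome, as a careful person would: the job done as asked, in the order asked, and still so for the second after the job is handed in, with the robot touching nothing.
It also fails if it takes over 67 s, if anything falls off the work surface, if the arm or the gripper's body presses on something with over 40 N, if the wrist force passes 120 N, or if a joint passes its speed limit or range.

ROBOT

A 6-joint arm with a two-finger parallel gripper is mounted at the origin on the work surface. World frame = base frame: x ahead of the robot, y to its left, z up, the work surface at z = 0. Lengths are in m, angles in rad, forces in N, time in s.
With the tool pointing down it reaches from about 0.35 to 1 m from the base axis. Payload 7.1 kg.
Tool frame: the origin (TCP) lies between the finger pads; the fingertips stand 22 mm ahead of it and the grasp point (between the pads) lies 3 mm ahead of it; x points along the fingers, y is the direction in which the jaws open and shut, and the axes are right-handed (so a half turn about x gives the same grasp; the last joint's range is limited). The gripper opens to 85 mm and grips with 20 to 120 N. Pads are 22 mm wide; open, the fingers measure 114 mm over their backs; the gripper's body (76 mm by 85 mm) begins 54 mm behind the grasp point. The pads swing forward as they close: fully open they stand 13 mm farther back than shut.
Start: joints at [-1.36, 0.423, 1.63, -0, 1.089, -0.019], TCP at [0.142, -0.609, 0.214] pointing down, gripper open.
Joint ranges: [-3, 3], [-0.9, 2.11], [0.09, 2.58], [-1.31, 4.45], [0.11, 2.69], [-2.54, 2.54]. Speed limits (rad/s): [2.39, 2.39, 3.01, 3.14, 3.14, 3.14].

INTERFACE

Orientations are given as a rotation vector (axis times angle).
In Python, from rig import manip gives the robot as it stands. The module is installed in compiled form; this text tells all that it offers. Calls block until the motion is done:
- manip.move_to(position, orientation): joint-space move of the TCP to a pose.
- manip.servo_line(position, orientation=None, rate=0.15): straight line of the TCP; orientation=None keeps the orientation; rate is the mean speed in m/s.
- manip.set_joints(angles): joint-space move.
- manip.command_gripper(opening, f_grip=None): finger opening in m; f_grip is the grip in N (None keeps the last); returns when the fingers have stopped.
- manip.hold(seconds).
- manip.solve_ik(position, orientation): joint angles nearest the present ones, or None.
- manip.camera(name): name is "side" or "top" or "wrist"; returns a dict with "image" (420x560x3 uint8, red, green, blue), "fx", "fy", "cx", "cy" (pixels), "cam_to_world" (4x4, takes a point from camera to world coordinates); the wrist camera has in their place "mount" (4x4, takes a point from camera to tool coordinates, whose origin is the TCP and whose axes are the tool frame's). Camera axes: x right, y down, z forward; pixel columns grow to the right and rows downward; lengths in m; the calibration is good to about 2 mm. A picture is of the moment at which its call begins: read the wrist's pose just before it. There is no depth.
A pose or a line that the arm cannot do raises manip.IKError and nothing moves.
- manip.sign_off(): hands the job in, once; it reports no verdict.
Readings, each from a call of its own:
- manip.get_time(): time.
- manip.get_joint_positions(): joint angles.
- manip.get_joint_vel(): joint speeds.
- manip.get_tau(): joint torques, N m.
- manip.get_position(): TCP position.
- manip.get_ee_rot(): TCP orientation.
- manip.get_contact_force(): force on the tool from outside, world axes, zero at the start.
- manip.get_torque(): the same for the moment, N m.
- manip.get_width(): finger opening in m.
Only numpy, scipy, OpenCV 4.12 (cv2) and the standard library are available. Lean on these libraries where they do the work, as an engineer would, in place of code of your own. Each camera call takes 0.05 s, during which the arm holds its last target. There are 200 camera calls.

## Working session

There is one attempt and no reset: what is moved stays moved. The work goes in short steps, each a Python script; the robot and the scene stay as the last script left them, time stands still between calls to the robot, and variables do not carry over. Pictures are saved under pics/ and viewed, about 8 in all and at most 12, crops included, and the job is handed in when it is done.

```bash
mkdir -p pics
python3 - <<'E'
from rig import manip
import cv2,pickle
print(manip.get_time(),manip.get_position(),manip.get_ee_rot(),manip.get_width())
d={}
for n in("side","top"):
    c=manip.camera(n);d[n]=c
    cv2.imwrite(f"pics/{n}0.png",c["image"][:,:,::-1])
    print(n,c["fx"],c["fy"],c["cx"],c["cy"],c["cam_to_world"])
pickle.dump(d,open("cams.pkl","wb"))
print(manip.get_time())
E
```

```text
0.0 [ 0.14227973 -0.60799741  0.21303445] [ 2.10023175  0.24403246 -2.10048399] 0.08564742232665641
side 474.8187208554583 474.8187208554583 280.8206724005675 211.8414131842101 [[-0.85704908 -0.325537    0.39936516  0.04895862]
 [-0.51495531  0.51568364 -0.68475646  0.80357386]
 [ 0.01696749 -0.79252511 -0.6096032   0.80814564]
 [ 0.          0.          0.          1.        ]]
top 526.3711781406158 526.3711781406158 283.1887578862651 210.76065686657807 [[ 0.009542   -0.99738974  0.07157271  0.41460083]
 [-0.99992821 -0.01003602 -0.0065459   0.01485834]
 [ 0.00724712 -0.07150511 -0.99741391  1.45894193]
 [ 0.          0.          0.          1.        ]]
0.1
```

View pics/top0.png

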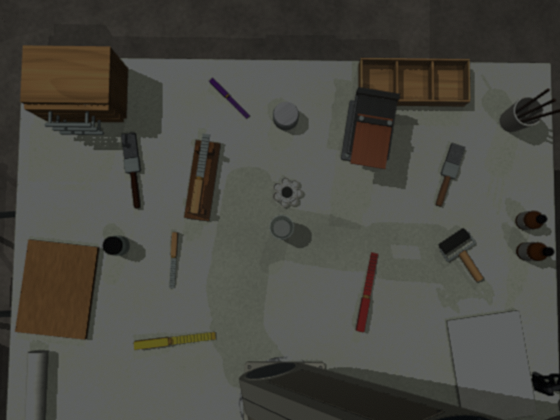

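View pics/side0.png

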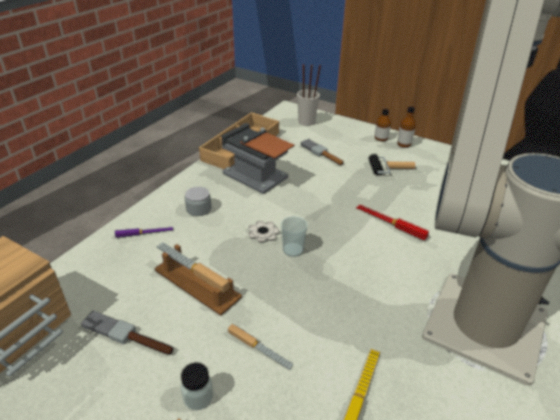

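The top view shows five file-like things: wood/steel at (203,175) lying in the rest, a small wood/steel one at (173,258), purple (230,98), red (368,292) and yellow (175,341). Purple, red and yellow are excluded. The wood one in the rest is larger than the one at (173,258), so it fits. I'll confirm it in an enlarged crop, together with the plate.

Run:
```python
import cv2,numpy as np
a=cv2.imread("pics/top0.png")
def crop(x0,y0,w,h,s):
    c=cv2.resize(a[y0:y0+h,x0:x0+w],None,fx=s,fy=s,interpolation=cv2.INTER_CUBIC)
    c=np.clip(c.astype(float)*1.7,0,255).astype(np.uint8)
    for i in range(0,w,10): cv2.putText(c,str(x0+i),(i*s,8),0,.3,(0,255,255),1);cv2.line(c,(i*s,10),(i*s,14),(0,255,255),1)
    for j in range(10,h,10): cv2.putText(c,str(y0+j),(0,j*s),0,.3,(0,255,255),1)
    return c
m=np.hstack([crop(165,125,66,100,6),crop(335,80,66,100,6)])
cv2.imwrite("pics/crop1.png",m);print(m.shape)
```

```text
(600, 792, 3)
```

View pics/crop1.png

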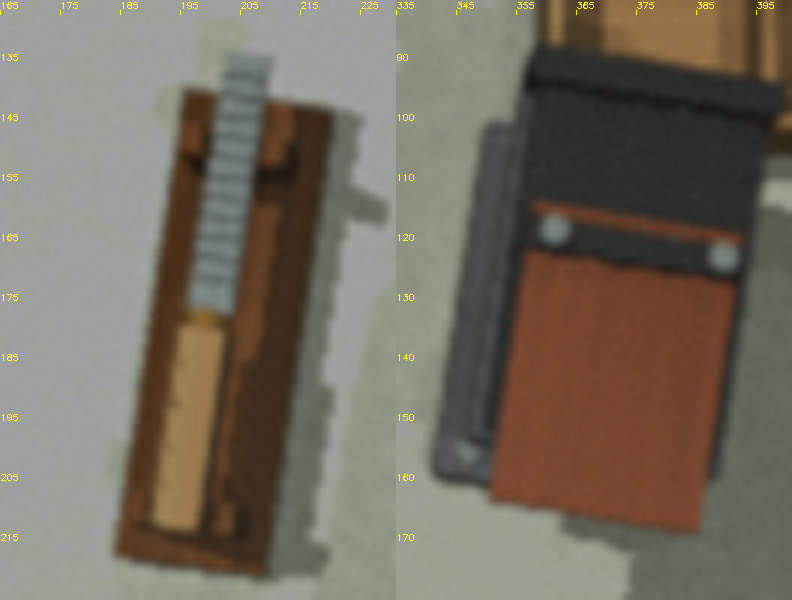

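The crop confirms the target: a steel blade with a pale wood handle in both notches of the rest, tip (206.2,134.5), shoulder (199.5,177), handle end (194.2,213). The plate's near edge runs from (350.7,163.3) to (385.7,169.2). Next I compute positions and check them against the given sizes.

```bash
cat > h.py <<'E'
import numpy as np,cv2,pickle
from scipy.spatial.transform import Rotation as R
from rig import manip
def ray(c,T,uv,z):
    d=T[:3,:3]@[(uv[0]-c["cx"])/c["fx"],(uv[1]-c["cy"])/c["fy"],1.]
    return T[:3,3]+d*(z-T[2,3])/d[2]
def proj(c,T,P):
    p=T[:3,:3].T@(np.asarray(P,float)-T[:3,3]);return np.array([c["fx"]*p[0]/p[2]+c["cx"],c["fy"]*p[1]/p[2]+c["cy"]])
def toolT():
    T=np.eye(4);T[:3,:3]=R.from_rotvec(manip.get_ee_rot()).as_matrix();T[:3,3]=manip.get_position();return T
def rv(xdir,ydir):
    x=np.array(xdir,float);x/=np.linalg.norm(x);y=np.array(ydir,float);y-=x*(x@y);y/=np.linalg.norm(y)
    return R.from_matrix(np.c_[x,y,np.cross(x,y)]).as_rotvec()
E
python3 - <<'E'
from h import *
c=pickle.load(open("cams.pkl","rb"))["top"];T=c["cam_to_world"]
q=lambda u,z:ray(c,T,u,z)
tip=q((206.2,134.5),.0575);sh=q((199.5,177),.0575);he=q((194.2,213),.067)
print(tip,sh,he,np.linalg.norm((tip-he)[:2]),np.linalg.norm((tip-sh)[:2]),np.degrees(np.arctan2(*(tip-he)[[1,0]])))
a,b,d,e=[q(u,.135) for u in((350.7,163.3),(385.7,169.2),(357.3,113.7),(392.3,119.5))]
print(a,b,np.linalg.norm(a-b),np.linalg.norm(a-d),(a+b)/2,np.degrees(np.arctan2(*(d-a)[[1,0]])),np.degrees(np.arctan2((a-b)[0],-(a-b)[1])),)
E
```

```text
[0.7190798  0.21506672 0.0575    ] [0.60356906 0.23068798 0.0575    ] [0.50617091 0.24123259 0.067     ] 0.21451071725613877 0.11656223602288217 -7.006346900158089
[ 0.63220988 -0.1641876   0.135     ] [ 0.61804263 -0.25316389  0.135     ] 0.09009711900342525 0.1293298263955227 [ 0.62512626 -0.20867575  0.135     ] -7.487477775923729 170.95302420555328
```

Sizes and heights agree: file 214 of 217 mm, plate edge 90.1 of 90 mm, plate length 129 of 130 mm. Next I check IK for the whole job, then take close wrist views over the plate and the rest.

```bash
cat >> h.py <<'E'
def axes(yaw,pitch):
    y,p=np.radians([yaw,pitch]);c,s=np.cos(y),np.sin(y)
    x=np.array([c*np.cos(p),s*np.cos(p),np.sin(p)]);z=np.array([-c*np.sin(p),-s*np.sin(p),np.cos(p)])
    return x,np.cross(z,x),z
GR=0.025   # grasp this far behind the shoulder
SG=1       # sign of tool y relative to file y
def pose(O,yaw,pitch):
    """TCP pose for file origin O"""
    x,y,z=axes(yaw,pitch);return np.asarray(O)-GR*x+.003*z, rv(-z,SG*y)
E
python3 - <<'E'
import h;from h import *
E=np.array([.625,-.2087,.135]);O=np.array([.595,.2305,.055])
print(R.from_rotvec(manip.get_ee_rot()).as_matrix().round(2))
for sg in(1,-1):
    h.SG=sg
    for n,(o,w,p) in dict(g=(O,-7,0),gu=(O+[0,0,.2],-7,0),
        s0=(E-.11*axes(-8,30)[0],-8,30),s1=(E-.02*axes(-8,30)[0],-8,30),s1u=(E-.02*axes(-8,30)[0]+[0,0,.05],-8,30),
        s0u=(E-.12*axes(-8,30)[0]+[0,0,.15],-8,30)).items():
        q=manip.solve_ik(*pose(o,w,p));print(sg,n,None if q is None else np.round(q,2))
h.SG=1
for n,P in(("plate",[.52,-.2,.38]),("rest",[.57,.23,.36])):
    p=rv([0,0,-1],[0.1,1,0])
    q=[manip.solve_ik(P,rv([0,0,-1],[s*.13,s,0])) for s in(1,-1)];print(n,q)
c=manip.camera("wrist");print(c["mount"],c["fx"],c["cx"],c["cy"])
E
```

```text
[[-0.    0.23 -0.97]
 [ 0.   -0.97 -0.23]
 [-1.   -0.   -0.  ]]
1 g [ 0.37  0.62  1.73 -0.    0.79 -1.08]
1 gu [ 0.37  0.36  1.61 -0.    1.17 -1.08]
1 s0 [-0.48  0.46  2.24  1.87  0.18  2.54]
1 s1 None
1 s1u [-0.43  0.33  2.04  0.51  0.29 -2.31]
1 s0u [-0.49  0.12  2.17  0.47  0.39 -2.32]
-1 g [ 0.37  0.62  1.73 -0.    0.79  2.06]
-1 gu [ 0.37  0.36  1.61 -0.    1.17  2.06]
-1 s0 [-0.48  0.46  2.24  1.87  0.18 -0.6 ]
-1 s1 [-0.43  0.43  2.07  0.8   0.2   0.54]
-1 s1u [-0.43  0.33  2.04  0.51  0.29  0.83]
-1 s0u [-0.49  0.12  2.17  0.47  0.39  0.82]
plate [array([-3.88534713e-01,  1.71088655e-01,  1.59208280e+00, -4.44089210e-16,
        1.37842120e+00, -1.83005604e+00]), array([-0.38853471,  0.17108866,  1.5920828 ,  0.        ,  1.3784212 ,
        1.31153662])]
rest [array([ 3.64165832e-01,  2.80228537e-01,  1.49654363e+00, -4.44089210e-16,
        1.36482049e+00, -1.07735549e+00]), array([0.36416583, 0.28022854, 1.49654363, 0.        , 1.36482049,
       2.06423716])]
[[ 1.38708715e-03 -2.94043902e-01  9.55790908e-01 -1.61026981e-01]
 [ 9.99998410e-01 -6.63393184e-04 -1.65533241e-03 -1.62460397e-04]
 [ 1.12080557e-03  9.55791684e-01  2.94042514e-01 -7.48024158e-02]
 [ 0.00000000e+00  0.00000000e+00  0.00000000e+00  1.00000000e+00]] 318.9693129457784 281.2783738759013 202.95775681262347
```

```bash
cat >> h.py <<'E'
AL=15.     # tool tilted this much (body towards the tip) relative to the file normal
def pose(O,yaw,pitch):
    x,y,z=axes(yaw,pitch);a=np.radians(AL);t=-np.cos(a)*z-np.sin(a)*x
    return np.asarray(O)-GR*x-.003*t, rv(t,SG*y)
E
python3 - <<'E'
import h;from h import *
E=np.array([.625,-.2087,.135]);O=np.array([.595,.2305,.055])
for al in(15,22):
  h.AL=al
  for sg in(1,-1):
    h.SG=sg
    for n,(o,w,p) in dict(g=(O,-7,0),s0=(E-.112*axes(-8,30)[0],-8,30),s1=(E-.02*axes(-8,30)[0],-8,30)).items():
        q=manip.solve_ik(*pose(o,w,p));print(al,sg,n,None if q is None else np.round(q,2))
h.SG=1
manip.move_to([.50,-.19,.40],rv([0,0,-1],[.13,1,0]))
T1=toolT();c1=manip.camera("wrist");print(manip.get_time())
manip.move_to([.55,.235,.36],rv([0,0,-1],[.13,1,0]))
T2=toolT();c2=manip.camera("wrist");print(manip.get_time())
pickle.dump((T1,c1,T2,c2),open("w.pkl","wb"))
im=np.hstack([cv2.resize(c["image"][:,:,::-1],None,fx=.7,fy=.7,interpolation=cv2.INTER_AREA) for c in(c1,c2)])
cv2.imwrite("pics/w1.png",im);print(im.shape)
E
```

```text
15 1 g [ 0.31  0.72  1.56  0.12  1.11 -1.2 ]
15 1 s0 [-0.43  0.45  2.08  0.21  0.37 -2.04]
15 1 s1 [-0.39  0.46  1.89  0.12  0.54 -1.91]
15 -1 g [0.31 0.72 1.56 0.12 1.11 1.94]
15 -1 s0 [-0.43  0.45  2.08  0.21  0.37  1.1 ]
15 -1 s1 [-0.39  0.46  1.89  0.12  0.54  1.23]
22 1 g [ 0.29  0.77  1.47  0.16  1.26 -1.23]
22 1 s0 [-0.41  0.48  1.99  0.07  0.54 -1.9 ]
22 1 s1 [-0.37  0.49  1.8   0.05  0.71 -1.83]
22 -1 g [0.29 0.77 1.47 0.16 1.26 1.91]
22 -1 s0 [-0.41  0.48  1.99  0.07  0.54  1.25]
22 -1 s1 [-0.37  0.49  1.8   0.05  0.71  1.31]
2.2833
3.9167
(294, 784, 3)
```

View pics/w1.png

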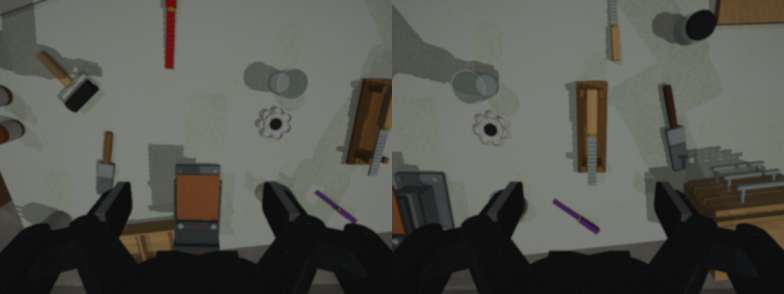

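Wrist views: left, the copper plate at about (282,280) full-res; right, the file in its rest from (285,127) to (286,263). I measure these in one enlarged crop.

Run:
```python
from h import *
T1,c1,T2,c2=pickle.load(open("w.pkl","rb"))
def crop(c,x0,y0,w,h,s=4):
    a=c["image"][y0:y0+h,x0:x0+w,::-1]
    o=np.clip(cv2.resize(a,None,fx=s,fy=s,interpolation=cv2.INTER_CUBIC).astype(float)*1.7,0,255).astype(np.uint8)
    for i in range(0,w,10): cv2.putText(o,str(x0+i),(i*s,8),0,.3,(0,255,255),1)
    for j in range(10,h,10): cv2.putText(o,str(y0+j),(0,j*s),0,.3,(0,255,255),1)
    return o
m=np.hstack([crop(c1,235,190,100,150),crop(c2,240,120,100,150)])
cv2.imwrite("pics/crop2.png",m)
im=c1["image"].astype(int);r,g,b=im[...,0],im[...,1],im[...,2]
k=((r>1.6*g)&(r>50)&(r>2*b)).astype(np.uint8);k[:,:235]=0;k[:,335:]=0;k[:,:]*=1;k[345:]=0;k[:200]=0
k=cv2.morphologyEx(k,cv2.MORPH_OPEN,np.ones((3,3)))
cn=max(cv2.findContours(k,0,2)[0],key=cv2.contourArea);bx=cv2.boxPoints(cv2.minAreaRect(cn));print(bx)
M1=T1@c1["mount"]
P=np.array([ray(c1,M1,u,.135) for u in bx]);print(P.round(4),np.linalg.norm(P-np.roll(P,1,0),axis=1))
top=pickle.load(open("cams.pkl","rb"))["top"]
```

```text
[[253. 313.]
 [253. 250.]
 [312. 250.]
 [312. 313.]]
[[ 0.7272 -0.2646  0.135 ]
 [ 0.6207 -0.2477  0.135 ]
 [ 0.6321 -0.1621  0.135 ]
 [ 0.7394 -0.1733  0.135 ]] [0.09215982 0.10785503 0.08630064 0.10789662]
```

View pics/crop2.png

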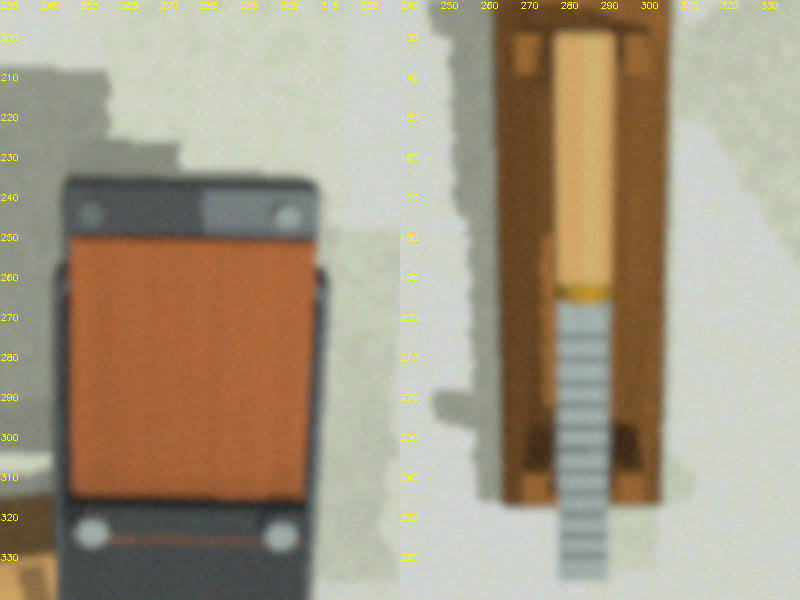

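Run:
```python
from h import *
T1,c1,T2,c2=pickle.load(open("w.pkl","rb"))
M1=T1@c1["mount"];M2=T2@c2["mount"]
for n,u,v in(("near",(252.3,249.5),(313.8,249.3)),("midline",(282.9,249.4),(282.2,314.2)),):
    a,b=ray(c1,M1,u,.135),ray(c1,M1,v,.135);d=b-a;print(n,a.round(4),b.round(4),(a+b)/2,np.linalg.norm(d),np.degrees(np.arctan2(d[1],d[0])))
t,s,h0,e=[ray(c2,M2,u,z) for u,z in(((285.75,264.75),.0575),((285.75,195.75),.0575),((285.8,191.2),.065),((286,127.5),.067))]
print(t,s,h0,e,[np.linalg.norm((t-x)[:2]) for x in(s,h0,e)],np.degrees(np.arctan2(*(t-e)[[1,0]])))
# rest base edges for yaw (z~.012?) and rest block outline
for u,v,z in(((263,130),(266,244),.0),((307,130),(305,244),.0)):
    pass
# back-check in top and side images
C=pickle.load(open("cams.pkl","rb"))
for k in("top","side"):
    c=C[k];print(k,[proj(c,c["cam_to_world"],p).round(1) for p in(t,e,(ray(c1,M1,(252.3,249.5),.135)),ray(c1,M1,(313.8,249.3),.135))])
```

```text
near [ 0.6198 -0.2486  0.135 ] [ 0.6313 -0.1594  0.135 ] [ 0.62554193 -0.2039953   0.135     ] 0.08990330164710175 82.6219523165321
midline [ 0.6255 -0.2042  0.135 ] [ 0.7354 -0.2197  0.135 ] [ 0.68046746 -0.21196264  0.135     ] 0.1109964541040597 -8.025347257740485
[0.72189032 0.21919681 0.0575    ] [0.60682638 0.23393478 0.0575    ] [0.59777116 0.23505861 0.065     ] [0.50648091 0.24699746 0.067     ] [np.float64(0.11600396162971917), np.float64(0.12512858895756826), np.float64(0.21719596776016958)] -7.353920954975665
top [array([204.7, 133.5]), array([192. , 212.9]), array([383.9, 168.5]), array([348.8, 163.6])]
side [array([159.2, 243.2]), array([225.6, 282.6]), array([295.2, 143.7]), array([275.5, 156.2])]
```

The wrist and top views disagree by about 4.5 mm in y. I settle this with a close look at pre-grasp, using the mean estimate.

Run:
```python
from h import *
O=np.array([.5975,.2330,.055])
p,r=pose(O+[0,0,.09],-7.2,0)
manip.move_to(p,r);print(manip.get_time(),p,manip.get_position())
T=toolT();c=manip.camera("wrist");M=T@c["mount"]
pickle.dump((T,c),open("w3.pkl","wb"))
im=c["image"][:,:,::-1].copy()
C=pickle.load(open("cams.pkl","rb"))["side"];s=C["image"][200:320,130:260,::-1]
s=cv2.resize(s,None,fx=4,fy=4,interpolation=cv2.INTER_CUBIC)
for y,col in((.2305+.0,(0,0,255)),(.2350,(0,255,0))):
    for k in(0,.125,-.092):
        x=axes(-7.2,0)[0];P=np.array([.5977,y,.0575 if k>0 else .067])+k*x
        u=proj(C,C["cam_to_world"],P);cv2.circle(s,tuple(int(v) for v in(u-[130,200])*4),3,col,-1)
        u=proj(c,M,P);cv2.circle(im,tuple(int(v) for v in u),2,col,-1)
im=im[60:];H=360;s=cv2.resize(s,None,fx=H/480,fy=H/480);im=cv2.resize(im,(int(560*.72),259));
o=np.zeros((360,390+404,3),np.uint8);o[:,:390]=s[:,:390];o[:259,390:390+im.shape[1]]=im[:,:404];cv2.imwrite("pics/w3.png",np.clip(o.astype(float)*1.4,0,255).astype(np.uint8))
```

```text
4.7833 [0.57346747 0.23603601 0.14789778] [0.57445035 0.2361157  0.14929312]
```

View pics/w3.png

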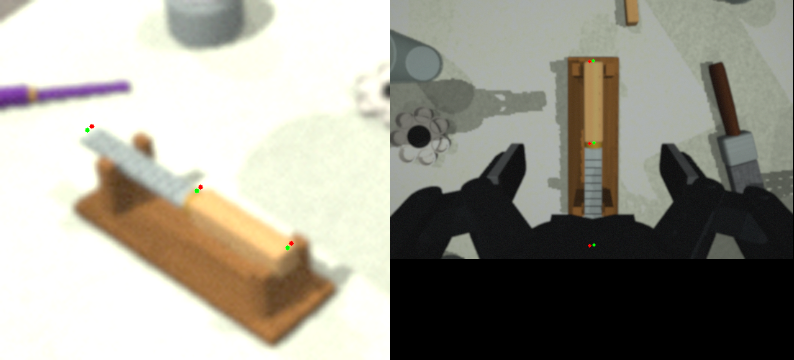

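Side view: the blade tip is near crop (92,134) and both projected marks sit within a few mm of it. Close wrist view: the handle centreline is at display column 593, on the green (wrist) estimate. Now a numeric sub-pixel check.

Run:
```python
from h import *
def meas(T,c,rows,zz,name,lohi,thr):
    M=T@c["mount"];im=c["image"].astype(float)
    for r in rows:
        s=im[r,lohi[0]:lohi[1]].sum(1) if name!="b" else im[r,lohi[0]:lohi[1],2]*3
        pk=np.median(np.sort(s)[-8:]);h=thr*pk;k=np.where(s>h)[0]
        run=max(np.split(k,np.where(np.diff(k)>1)[0]+1),key=len);a,b=run[0],run[-1]
        l=a-(s[a]-h)/(s[a]-s[a-1]);rr=b+(s[b]-h)/(s[b]-s[b+1])
        u=lohi[0]+(l+rr)/2
        A,B,P=[ray(c,M,(x,r),zz) for x in(lohi[0]+l,lohi[0]+rr,u)]
        print(name,r,round(u,2),"w",round(np.linalg.norm(A-B)*1e3,1),"y at x=.56 :",round(P[1]+np.tan(np.radians(7.2))*(P[0]-.56),4),P.round(4))
T1,c1,T2,c2=pickle.load(open("w.pkl","rb"));T3,c3=pickle.load(open("w3.pkl","rb"))
meas(T2,c2,(145,165,180),.067,"far handle",(268,304),.65)
meas(T2,c2,(210,),.0575,"far blade",(268,304),.65)
meas(T3,c3,(170,200,230),.067,"near handle",(255,310),.65)
meas(T3,c3,(290,310,330),.0575,"near blade",(255,310),.65)
```

```text
far handle 145 285.71 w 22.4 y at x=.56 : 0.2398 [0.5303 0.2435 0.067 ]
far handle 165 285.73 w 22.3 y at x=.56 : 0.2398 [0.5586 0.2399 0.067 ]
far handle 180 285.19 w 23.4 y at x=.56 : 0.2389 [0.5804 0.2364 0.067 ]
far blade 210 284.73 w 25.2 y at x=.56 : 0.2382 [0.6291 0.2295 0.0575]
near handle 170 282.58 w 21.4 y at x=.56 : 0.2395 [0.5267 0.2437 0.067 ]
near handle 200 282.55 w 21.5 y at x=.56 : 0.2395 [0.5506 0.2406 0.067 ]
near handle 230 282.58 w 21.4 y at x=.56 : 0.2395 [0.5747 0.2376 0.067 ]
near blade 290 281.77 w 21.9 y at x=.56 : 0.2387 [0.6264 0.2304 0.0575]
near blade 310 281.63 w 21.8 y at x=.56 : 0.2386 [0.6434 0.2281 0.0575]
near blade 330 281.77 w 20.3 y at x=.56 : 0.2387 [0.6605 0.226  0.0575]
```

Near and far wrist views agree to 0.3 mm, so the top view is the biased one. I use O=(.5978,.2347,.055), yaw −7.35°, and E=(.6255,−.2040,.135), yaw about −7.6°. Now the grasp and a small lift.

```bash
cat >> h.py <<'E'
O0=np.array([.5978,.2347,.055]);W0=-7.35
E0=np.array([.6255,-.2040,.135]);WE=-7.6
def F(): return np.array(manip.get_contact_force())
E
python3 - <<'E'
from h import *
p,r=pose(O0,W0,0)
manip.move_to(p+[0,0,.05],r);manip.servo_line(p,r,.08);manip.hold(.2)
print("at",manip.get_position()-p,F(),manip.get_time())
manip.command_gripper(.015,110);print("w",manip.get_width(),F(),manip.get_torque(),manip.get_position()-p)
manip.servo_line(p+[0,0,.06],r,.08);manip.hold(.3)
print(manip.get_time(),manip.get_width(),F(),manip.get_torque(),manip.get_position()-p)
c=manip.camera("wrist");pickle.dump((toolT(),c),open("w4.pkl","wb"))
s=manip.camera("side")["image"][170:330,110:270,::-1]
o=np.hstack([cv2.resize(c["image"][60:,:,::-1],(500,321)),cv2.resize(s,(321,321))[:,:300]]);cv2.imwrite("pics/g.png",np.clip(o.astype(float)*1.4,0,255).astype(np.uint8))
E
```

```text
at [0.0003882  0.00014066 0.00054934] [-0.62486456  0.20980082 -0.00712316] 6.0917
w 0.015081069867494318 [ 0.17212779  0.34592305 -0.57276617] [ 0.02677288 -0.11071083 -0.0156891 ] [-1.04844644e-07 -3.36689918e-05 -2.31242757e-05]
7.9583 0.014993283501916845 [-0.31880443 -0.52984984  0.2752209 ] [-0.05813141 -0.13978504 -0.07145267] [-2.41886603e-04 -5.37144256e-05  5.95349677e-02]
```

View pics/g.png

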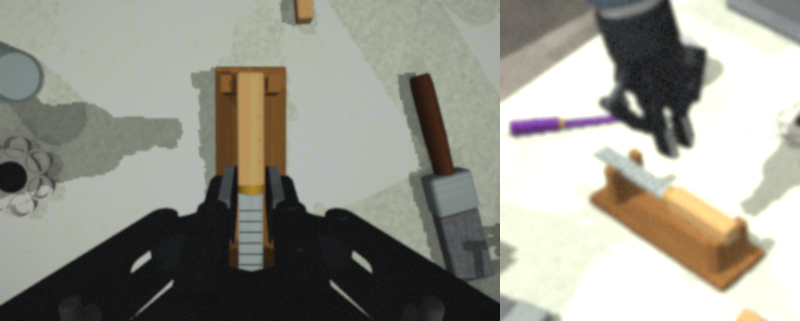

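The file was not gripped: g.png shows it still in the rest with the fingers above, and the width reads 15 mm, below the handle's 22. The fingertips appear at about (268,248) in the full wrist image, which doesn't match the stated 22 mm ahead of the TCP. I check where the tips really are.

Run:
```python
from h import *
T,c=pickle.load(open("w4.pkl","rb"));M=T@c["mount"]
C=pickle.load(open("cams.pkl","rb"))["side"]
for x in(.022,.003,-.02,-.034,-.05):
    P=(T@[x,0,0,1])[:3];P2=(T@[x,.0075,-.011,1])[:3]
    print(x,P.round(4),"side",proj(C,C["cam_to_world"],P).round(1),"wrist",proj(c,M,P2).round(1))
print(toolT()[:3,3],manip.get_width(),manip.get_time())
im=c["image"][:,:,::-1][180:330,190:370];s=manip.camera("side")["image"][150:330,120:280,::-1]
im=cv2.resize(im,None,fx=2.4,fy=2.4,interpolation=2);s=cv2.resize(s,(320,360),interpolation=2)
for x,col in((.022,(0,0,255)),(.003,(0,255,0)),(-.034,(255,0,0))):
    P=(T@[x,0,0,1])[:3];cv2.circle(s,tuple(int(v) for v in(proj(C,C["cam_to_world"],P)-[120,150])*2),3,col,-1)
    for y in(.0075,-.0075): cv2.circle(im,tuple(int(v) for v in(proj(c,M,(T@[x,y,0,1])[:3])-[190,180])*2.4),3,col,-1)
cv2.imwrite("pics/d.png",np.clip(np.hstack([im,s]).astype(float)*1.5,0,255).astype(np.uint8))
```

```text
0.022 [0.5679 0.2385 0.0963] side [204.2 259.8] wrist [293.1 216.2]
0.003 [0.5728 0.2379 0.1146] side [201.9 252.5] wrist [294.4 227.7]
-0.02 [0.5787 0.2371 0.1368] side [199.  243.6] wrist [296.4 245.3]
-0.034 [0.5823 0.2366 0.1504] side [197.3 238. ] wrist [297.9 258.7]
-0.05 [0.5865 0.2361 0.1658] side [195.2 231.6] wrist [300.  277.5]
[0.57368772 0.23779601 0.1176439 ] 0.01488928003136407 8.0583
```

View pics/d.png

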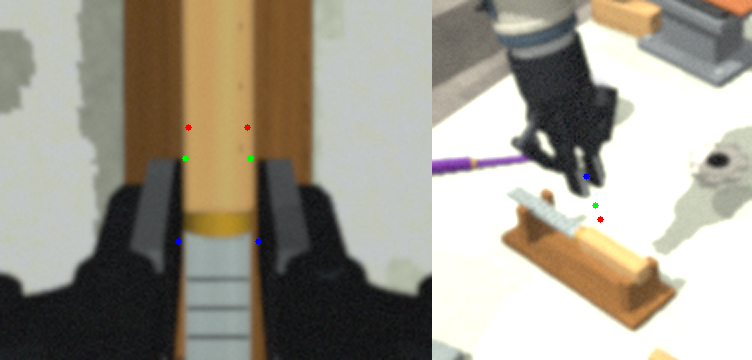

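The picture shows the real fingertips 35–45 mm behind where the stated tool frame puts them: side view tip at about (195,246), wrist view pad ends at row 247 with a 15 mm gap, giving tool x ≈ −0.02. So the first grasp closed above the handle. I correct the grasp offset and try again with force checks on the way down. The file-in-tool pose then follows from the known rest pose, whatever the offset turns out to be.

```bash
cat >> h.py <<'E'
GX=-.037   # grasp point along tool x, as measured in pictures
def pose(O,yaw,pitch):
    x,y,z=axes(yaw,pitch);a=np.radians(AL);t=-np.cos(a)*z-np.sin(a)*x
    return np.asarray(O)-GR*x-GX*t, rv(t,SG*y)
E
python3 - <<'E'
from h import *
for s in(.115,.02):
    q=manip.solve_ik(*pose(E0-s*axes(WE,30)[0],WE,30));print(s,None if q is None else np.round(q,2))
manip.command_gripper(.085)
p,r=pose(O0,W0,0)
manip.move_to(p+[0,0,.045],r)
f0=F()
for dz in(.02,.012,.006,0):
    manip.servo_line(p+[0,0,dz],r,.06);f=F()-f0;print(dz,f.round(2))
    if np.linalg.norm(f)>5: break
manip.hold(.2)
print("at",manip.get_position()-p,(F()-f0).round(2),manip.get_time())
manip.command_gripper(.0,110);print("w",manip.get_width(),(F()-f0).round(2),manip.get_position()-p)
T=toolT();Tf=np.eye(4);x,y,z=axes(W0,0);Tf[:3,:3]=np.c_[x,y,z];Tf[:3,3]=O0
np.save("ft.npy",np.linalg.inv(T)@Tf)
if manip.get_width()>.01:
    manip.servo_line(p+[0,0,.03],r,.08);manip.hold(.3)
print(manip.get_time(),manip.get_width(),(F()-f0).round(2),manip.get_torque(),manip.get_position()-p)
c=manip.camera("wrist");pickle.dump((toolT(),c),open("w5.pkl","wb"))
s=manip.camera("side")["image"][170:330,110:270,::-1]
o=np.hstack([cv2.resize(c["image"][60:,:,::-1],(460,296)),cv2.resize(s,(296,296),interpolation=2)]);cv2.imwrite("pics/g2.png",np.clip(o.astype(float)*1.4,0,255).astype(np.uint8))
E
```

```text
0.115 [-0.42  0.54  2.07  0.26  0.29 -2.09]
0.02 [-0.37  0.53  1.89  0.14  0.48 -1.93]
0.02 [-1.51  0.56 -0.97]
0.012 [-0.62  0.96 -0.92]
0.006 [-0.34  0.31 -1.11]
0 [-0.59 -0.22 -0.76]
at [7.69791786e-05 3.49783077e-05 8.22752483e-05] [-0.87  0.46 -1.34] 10.675
w 0.020583104262852425 [-0.83  0.13  2.19] [3.05554913e-04 5.67985319e-05 3.21173850e-04]
12.1083 0.020483715414525625 [-1.92 -0.25 -1.69] [ 0.02719855 -0.06525422 -0.03195325] [-0.00029123 -0.0001042   0.02957505]
```

The width is 20.6 mm with a weight on the wrist, so the file is gripped. I carry it over to a hover above the edge and check its geometry there.

```bash
cat >> h.py <<'E'
def fpose(O,yaw,pitch):
    Tf=np.eye(4);Tf[:3,:3]=np.c_[axes(yaw,pitch)];Tf[:3,3]=O
    T=Tf@np.linalg.inv(np.load("ft.npy"));return T[:3,3],R.from_matrix(T[:3,:3]).as_rotvec()
PIT=30.
def stroke_pose(s,d):
    """edge touches the underside at s ahead of the shoulder; d>0 pressed in"""
    x,y,z=axes(WE,PIT);return fpose(E0-s*x+(.0025-d)*z,WE,PIT)
E
python3 - <<'E'
from h import *
p,r=fpose(O0+[0,0,.2],W0,0);manip.servo_line(p,r,.25);print("lifted",F().round(2),manip.get_time())
h=stroke_pose(.08,-.035)
manip.move_to(h[0]+[0,0,.09],h[1]);manip.servo_line(*h,.15);manip.hold(.3)
print(manip.get_time(),manip.get_width(),F().round(2),manip.get_position()-h[0])
T=toolT();c=manip.camera("wrist");S=manip.camera("side");C=S["cam_to_world"];tp=manip.camera("top")
pickle.dump((T,c,S,tp),open("w6.pkl","wb"))
im=c["image"][:,:,::-1].copy();s=S["image"][:,:,::-1].copy();t=tp["image"][:,:,::-1].copy()
Tf=T@np.load("ft.npy");M=T@c["mount"]
for k in(0,.125,-.092):
    P=(Tf@[k,0,.0025 if k>0 else .012,1])[:3];print(P.round(4))
    for a,b,X in((c,im,M),(S,s,C),(tp,t,tp["cam_to_world"])): cv2.circle(b,tuple(int(round(v)) for v in proj(a,X,P)),1,(0,255,0),-1)
for b,a,X in((im,c,M),(s,S,C),(t,tp,tp["cam_to_world"])): cv2.circle(b,tuple(int(round(v)) for v in proj(a,X,E0)),1,(255,0,255),-1)
u=proj(S,C,E0).astype(int);s=s[u[1]-60:u[1]+70,u[0]-55:u[0]+55]
o=np.hstack([cv2.resize(im,(440,330)),cv2.resize(s,(330*110//130,330),interpolation=2)]);cv2.imwrite("pics/hov.png",np.clip(o.astype(float)*1.4,0,255).astype(np.uint8))
E
```

```text
lifted [ 0.22 -0.53 -2.95] 13.0417
15.6917 0.020634679170346622 [-0.33  0.57 -2.59] [ 0.00048658 -0.00021281  0.00085082]
[ 0.5327 -0.1917  0.1387]
[ 0.6446 -0.2066  0.1932]
[ 0.4538 -0.1812  0.0926]
```

View pics/hov.png

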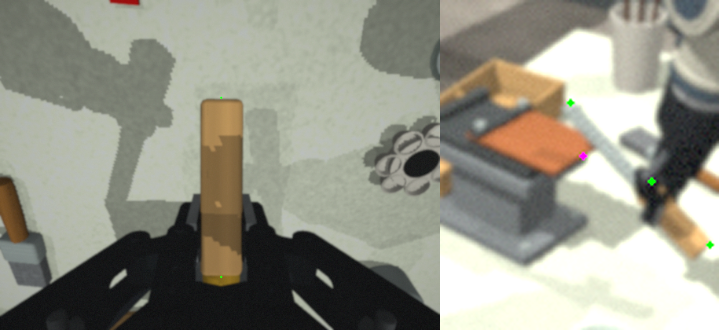

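Marks match in both views: handle end and shoulder in the wrist view at (222,98) and (221,277), tip and edge in the side view. The file sits in the grip as computed. Now a first stroke under force feedback, always coming in with forward motion.

```bash
cat > st.py <<'E'
from h import *
X,Y,Z=axes(WE,PIT)
def tare(): 
    manip.hold(.25);f=[]
    for _ in range(4): f.append(F());manip.hold(.02)
    return np.mean(f,0)
def NT(f0):
    f=[]
    for _ in range(2): f.append(F());manip.hold(.01)
    f=np.mean(f,0)-f0;return f@Z,-f@X,f@Y
def lift(s,d):
    """up and slightly forward, so nothing drags back"""
    a=stroke_pose(s,d)
    manip.servo_line(a[0]+[0,0,.035],a[1],.15)
E
python3 - <<'E'
from st import *
f0=tare();np.save("f0.npy",f0);print(f0.round(2))
s,d=.119,-.005
manip.servo_line(*stroke_pose(s,-.02),.15);manip.servo_line(*stroke_pose(s,d),.08)
manip.hold(.1);n=NT(f0);print("free",np.round(n,2))
while n[0]<1.8 and d<.004:
    s-=.0006;d+=.0005;manip.servo_line(*stroke_pose(s,d),.04);n=NT(f0)
print("touch s %.4f d %.4f"%(s,d),np.round(n,2),manip.get_time())
log=[]
while s>.02:
    s-=.007;d+=np.clip((6-n[0])*.0001,-.0006,.0005)
    manip.servo_line(*stroke_pose(s,d),.08);n=NT(f0);log.append((s*1e3,d*1e3,*n))
    if n[0]>17: print("too hard");break
print(np.round(log,2));lift(s,d)
print(manip.get_time(),np.round(NT(f0),2),manip.get_width())
E
```

```text
[-0.27  0.48 -2.23]
free [ 0.75 -0.44 -0.83]
touch s 0.1112 d 0.0015 [ 3.    2.9  -0.56] 20.5083
[[104.2    1.8    2.1    0.78   0.61]
 [ 97.2    2.19   2.85   0.45   0.72]
 [ 90.2    2.51   4.56   2.16   0.52]
 [ 83.2    2.65   4.19   2.12   0.22]
 [ 76.2    2.83   6.28   2.26   0.41]
 [ 69.2    2.8    5.56   2.98   1.44]
 [ 62.2    2.85   6.54   3.29   0.92]
 [ 55.2    2.79   5.4    3.17   0.74]
 [ 48.2    2.85   6.34   3.44   0.28]
 [ 41.2    2.82   6.39   3.57   0.54]
 [ 34.2    2.78   6.49   3.96   1.24]
 [ 27.2    2.73   6.43   3.58  -0.16]
 [ 20.2    2.69   6.6    3.78   1.01]
 [ 13.2    2.63   6.39   3.45   0.92]]
24.625 [ 0.26 -0.42  0.04] 0.020795709876605346
```

Stroke 1 went well: about 6.4 N at d = 2.8 mm. With this bite the normal force could be higher while moving than when stopped, so stroke 2 uses long continuous segments, a little lighter. I sample the force straight after motion and in micro-steps in the middle.

```bash
cat >> st.py <<'E'
def rd(f0): f=F()-f0;return f@Z,-f@X
def back():
    """clear of the plate: draw back along the file, then come near"""
    a=stroke_pose(.014,-.032);manip.servo_line(*stroke_pose(.119,-.032),.3)
E
python3 - <<'E'
from st import *
back();f0=tare();print((f0-np.load("f0.npy")).round(2))
manip.servo_line(*stroke_pose(.119,-.004),.12)
D=.0023
def go(s,d,v):
    p,r=stroke_pose(s,d);manip.servo_line(p,r,v);n=rd(f0);e=manip.get_position()-p
    print("s %.0f d %.1f N %.1f T %.1f err_n %.2f err_x %.2f mm"%(s*1e3,d*1e3,*n,e@Z*1e3,e@X*1e3),manip.get_time());return n
go(.112,.0012,.05)
go(.085,D,.08)
go(.062,D,.08)
for i in range(6): n=go(.061-.001*i,D,.03)
if n[0]<15: go(.035,D,.1);go(.015,D,.1)
s=.015 if n[0]<15 else .056
lift(s,D);print(manip.get_time(),np.round(NT(f0),2),manip.get_width())
E
```

```text
[ 0.32 -0.88  0.84]
s 112 d 1.2 N 0.7 T -1.0 err_n 0.11 err_x 1.10 mm 26.225
s 85 d 2.3 N 2.0 T -1.4 err_n 0.07 err_x 0.67 mm 26.7167
s 62 d 2.3 N 3.0 T 0.5 err_n 0.06 err_x -0.28 mm 27.15
s 61 d 2.3 N 4.2 T 3.7 err_n 0.11 err_x -1.13 mm 27.4
s 60 d 2.3 N 6.2 T 5.5 err_n 0.18 err_x -2.01 mm 27.65
s 59 d 2.3 N 6.2 T 5.8 err_n 0.21 err_x -2.33 mm 27.9
s 58 d 2.3 N 5.5 T 6.9 err_n 0.21 err_x -2.47 mm 28.15
s 57 d 2.3 N 6.6 T 7.0 err_n 0.23 err_x -2.53 mm 28.4
s 56 d 2.3 N 6.5 T 5.8 err_n 0.21 err_x -2.61 mm 28.65
s 35 d 2.3 N 3.3 T -0.0 err_n -0.02 err_x 0.27 mm 29.0083
s 15 d 2.3 N 3.3 T 0.4 err_n -0.04 err_x 0.13 mm 29.3583
29.7417 [0.33 0.17 0.98] 0.020341716834191774
```

Moving, the file slips at T/N of about 1.05 with N around 6.5 N at d = 2.3 mm. So d = 2.7 mm gives roughly 10 N, which is firm and well under 20 N. I do three full continuous strokes at that depth.

Run:
```python
from st import *
D=.0027
for k in range(3):
    back();f0=tare() if k==0 else f0
    manip.servo_line(*stroke_pose(.122,-.004),.15)
    out=[]
    for s,d,v in((.1135,.0024,.06),(.064,D,.09),(.0175,D,.09)):
        manip.servo_line(*stroke_pose(s,d),v);out.append(np.round(rd(f0),1))
        if out[-1][0]>17: break
    lift(s,d);print(k,np.array(out).tolist(),np.round(NT(f0),2),manip.get_time(),manip.get_width())
T=toolT();c=manip.camera("wrist");S=manip.camera("side");tp=manip.camera("top");pickle.dump((T,c,S,tp),open("w7.pkl","wb"))
im=c["image"][:,:,::-1].copy();M=T@c["mount"];Tf=T@np.load("ft.npy")
for k in(0,-.092): cv2.circle(im,tuple(int(round(v)) for v in proj(c,M,(Tf@[k,0,.012,1])[:3])),1,(0,0,255),-1)
Z2=lambda a:cv2.resize(a[70:200,320:430],(330*110//130,330),interpolation=2)
o=np.hstack([cv2.resize(im[60:],(330,212+0)) if 0 else cv2.resize(im[60:],(220,141)).copy() if 0 else cv2.resize(im[110:360,200:370],(224,330)),Z2(pickle.load(open("cams.pkl","rb"))["top"]["image"][:,:,::-1]),Z2(tp["image"][:,:,::-1])])
cv2.imwrite("pics/after.png",np.clip(o.astype(float)*1.5,0,255).astype(np.uint8));print(o.shape)
```

```text
0 [[2.5, 0.1], [3.7, 2.1], [5.7, 3.1]] [ 0.5  -0.22  0.35] 33.0667 0.020252388751950907
1 [[2.6, -1.0], [4.0, 2.5], [5.4, 3.1]] [ 0.09  0.43 -0.19] 36.05 0.020728031207365157
2 [[2.4, -2.0], [3.9, 1.7], [5.5, 2.9]] [-0.12  0.17  0.61] 39.0333 0.020679398257529916
(330, 782, 3)
```

View pics/after.png

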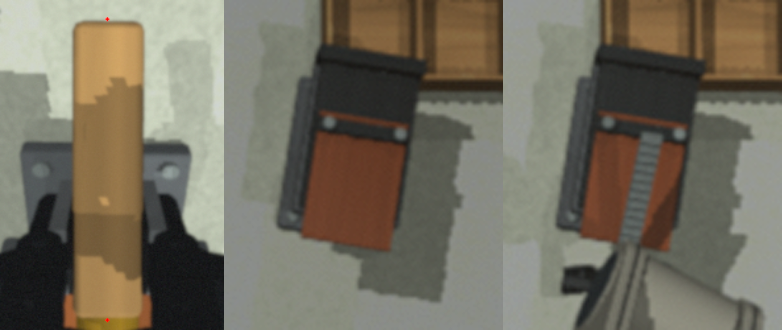

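The top view shows the plate and clamp exactly where they were, so the sled is home. The blade lies across the middle of the edge, and the handle marks are still within about 1.5 mm, so there is no real slip in the grip. Now I return the file to its rest.

Run:
```python
from st import *
a=stroke_pose(.0175,.0027);manip.servo_line(a[0]+[0,0,.15],a[1],.25)
g=lambda dz:fpose(O0+[0,0,dz],W0,0)
manip.move_to(*g(.16));manip.servo_line(*g(.03),.15);f0=tare();print(manip.get_time())
for dz in(.012,.006,.003,.0015,.0005,0):
    manip.servo_line(*g(dz),.05);manip.hold(.05);f=F()-f0;print(dz,f.round(2),manip.get_torque())
    if f[2]>3 or np.linalg.norm(f[:2])>5: break
print(manip.get_time());c=manip.camera("wrist");pickle.dump((toolT(),c,f),open("w8.pkl","wb"))
S=manip.camera("side")
o=np.hstack([cv2.resize(c["image"][60:,:,::-1],(400,257)),cv2.resize(S["image"][190:310,130:250,::-1],(257,257),interpolation=2)])
cv2.imwrite("pics/lay.png",np.clip(o.astype(float)*1.4,0,255).astype(np.uint8))
```

```text
42.7417
0.012 [ 0.64  0.2  -0.08] [-0.0512226  -0.12659845  0.00913068]
0.006 [0.06 0.28 1.12] [-0.03915965 -0.11397381 -0.00165514]
0.003 [ 0.16 -0.23 -0.21] [ 0.01911433 -0.07945502  0.01781143]
0.0015 [1.03 0.54 0.37] [ 0.0371584  -0.11021939  0.03250194]
0.0005 [0.38 0.49 0.15] [-0.03452673 -0.09377505 -0.01958233]
0 [0.77 0.67 0.38] [-0.04541541 -0.11607567 -0.0188784 ]
44.8167
```

View pics/lay.png

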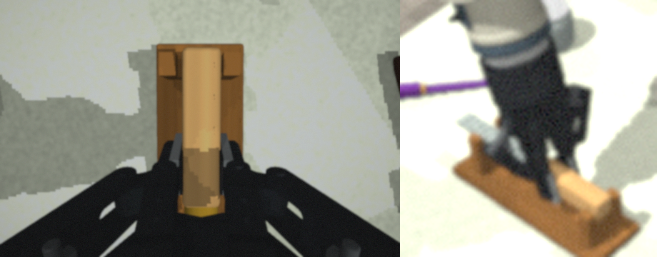

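The handle sits between the notch cheeks and the blade lies over its notch. I release, retreat along the tool axis, and check.

Run:
```python
from st import *
manip.command_gripper(.05,20);manip.command_gripper(.085);manip.hold(.1)
T=toolT();p=T[:3,3]-.1*T[:3,0];manip.servo_line(p,None,.12)
manip.move_to([.55,.235,.36],rv([0,0,-1],[.13,1,0]));manip.hold(.3)
T=toolT();c=manip.camera("wrist");S=manip.camera("side");tp=manip.camera("top");pickle.dump((T,c,S,tp),open("w9.pkl","wb"))
M=T@c["mount"];im=c["image"][:,:,::-1].copy()
for k in(.125,0,-.092):
    print(proj(c,M,np.append(O0[:2],.0575 if k>0 else .067)+k*axes(W0,0)[0]).round(1))
C0=pickle.load(open("cams.pkl","rb"));_,_,T2,c2=pickle.load(open("w.pkl","rb"))
print((T[:3,3]-T2[:3,3]).round(4),F().round(2),manip.get_time())
cr=lambda a:cv2.resize(a[115:275,240:340],(225,360),interpolation=2)
sd=lambda a:cv2.resize(a[200:320,140:250],(165,180),interpolation=2)
o=np.hstack([cr(c2["image"]),cr(c["image"]),np.vstack([sd(C0["side"]["image"]),sd(S["image"])])])[:,:,::-1]
cv2.imwrite("pics/fin.png",np.clip(o.astype(float)*1.5,0,255).astype(np.uint8))
df=np.abs(S["image"].astype(int)-C0["side"]["image"]).sum(2);cv2.imwrite("pics/diff.png",np.clip(df,0,255).astype(np.uint8))
```

```text
[285.1 266. ]
[285.3 192.7]
[285.3 128.5]
[-0.0003  0.0008 -0.0017] [0.17 0.3  0.39] 48.2667
```

View pics/fin.png

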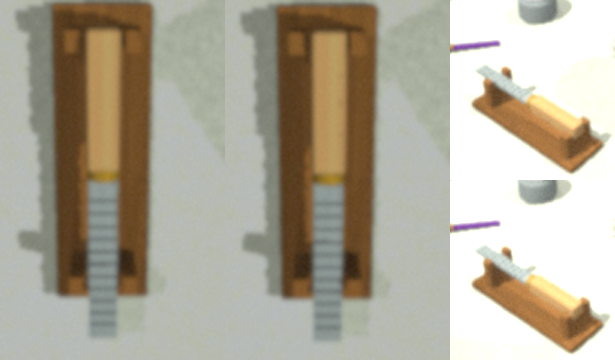

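The file lies in both notches as before, to within about 1–2 px, with the arm clear at 48 s. Handing in.

Run:
```python
from rig import manip
manip.hold(.2);print(manip.sign_off(),manip.get_time())
```

```text
the job is handed in; nothing more can be done
the job is handed in; nothing more can be done
```

I took the file from its rest, made five push strokes at 30° across the middle of the plate's near edge, and laid it back in both notches. I handed in at about 48.5 s of the 67 s allowed.

- **Strokes:** each ran from about 112 mm to 13–18 mm ahead of the shoulder, came in with a forward motion, and was lifted clear before drawing back. Stroke 2 was lighter than the others, about 3 N at its stops and 6.5 N creeping.
- **Force:** readings at the stops reached 6.6 N. I estimate 6–11 N while moving, but that is from stepwise readings; I could not measure it continuously.
- **Sled:** the top view after the last stroke shows the plate and clamp where they were at the start.
- **Last checks:** before and after pictures show the file level in both notches to within about 1–2 pixels (1.5–3 mm). I did not check the other things on the table one by one; the force readings showed no knock, and the arm crossed well above them.

Two things disagreed along the way:

- **Top camera:** it read about 4.5 mm off the wrist camera sideways. I used the wrist camera, which agreed with itself at two heights.
- **Fingertips:** they really stood about 40 mm short of the position stated for the tool frame. My first grasp therefore closed on air above the handle, moving nothing. I corrected for it from the pictures and the second grasp held.

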